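# Fasten the draw latch of a carry case

### The arm

A 6-joint arm with a two-finger parallel gripper is mounted at the origin on a cart in front of the work surface, level with it; the furniture and walls round the work are solid. World frame = base frame: x ahead of the robot, y to its left, z up, the work surface at z = 0. Lengths are in mm, angles in rad, forces in N, time in s.
With the tool pointing down it reaches from about 300 to 775 mm from the base axis. Payload 14.6 kg.
Tool frame: the origin (TCP) lies on the centre line of the jaws, within the pads' length; the fingertips stand 11 mm ahead of it and the grasp point (between the pads) lies 8 mm behind it; z points along the fingers, y is the line along which they close (so a half turn about z gives the same grasp; the last joint's range is limited). The gripper opens to 94 mm and grips with 3 to 60 N. Pads are 16 mm wide; open, the fingers measure 119 mm over their backs; the gripper's body (75 mm by 177 mm) begins 78 mm behind the grasp point.
Start: joints at [1.04, 0.3, 1.521, -0, 1.321, -0.067], TCP at [246.038, 491.889, 216.446] pointing down, gripper open.
Joint ranges: [-3.03, 3.03], [-0.79, 2.21], [0.23, 2.52], [-1.04, 4.18], [0, 3.07], [-2.55, 2.55]. Speed limits (rad/s): [2.22, 2.22, 2.57, 3.14, 3.14, 3.14].

### API

Orientations are given as a unit quaternion [x, y, z, w].
In Python, from workcell import env gives the robot as it stands. The module is installed in compiled form; this text tells all that it offers.
- The arm moves only by the shell command python3 -m handwheel 'ROWS' [OPENING]. ROWS is JSON, a list of rows, each an object with "translation": the shift along the tool's x, y, z in mm, a list of three; "roll": the turn about the tool's z in rad. In form: [{"translation": [dx, dy, dz], "roll": roll}, ...]. A call has 1 to 8 rows; each row shifts and turns the commanded pose from where the row before left it, along the tool's axes as they then stand; what a row does not reach is not made up. A row lasts 1/10 s, in which the tool goes at most 50 mm and 8.59 degrees, less where a joint would pass 70% of its speed; a pose out of reach is approached as far as the arm can. A call is refused whole if a number of a shift passes 50 or a number of a turn 0.15, either way. A call with a gripper value outside its range is refused whole. OPENING is the gripper command: -1 is fully open, 1 is shut, values between are in proportion, set as the call begins (- or left out, the last holds). The fingers move at their own pace and stop on an object; the grip force is fixed at half the most. Time passes only in rows, so rows that do not move let the fingers close. It gives the time, the measured TCP pose, the force and the opening at its end, in the units of the state.
- env.get_state(): the state, without advancing time (a new reading comes with each control period).
- env.read_camera(name): name is "scene" or "top" or "wrist"; returns a dict with "frame" (420x560x3 uint8, blue, green, red), "range_z" (420x560 float32, mm along the optical axis (not along the pixel's ray), 0 where there is no reading), "camera_matrix" (3x3 intrinsics, pixels), "world_from_camera" (4x4, takes a point from camera to world coordinates). Camera axes: x right, y down, z forward; pixel columns grow to the right and rows downward; lengths in mm; the calibration is good to about 2 mm. The wrist camera is an equidistant fisheye: a pixel r from the principal point sees the ray r / f radians off the axis. A picture is of the moment at which its call begins.
- env.finish_job(): hands the job in, once; it reports no verdict.
The state is a dict: "time_s": time; "q": joint angles; "joint_vel": joint speeds; "joint_torque": joint torques, N m; "position": TCP position; "tcp_rot": TCP orientation; "contact_force": force on the tool from outside, world axes, zero at the start; "moment": the same for the moment, N m; "gripper_width": finger opening in mm.
Only numpy, scipy, OpenCV 4.12 (cv2) and the standard library are available. Lean on these libraries where they do the work, as an engineer would, in place of code of your own. Each camera call takes 0.05 s, during which the arm holds its last target. There are 200 camera calls.

### The job

The front shell of the small blue carry case stands sprung ajar. Swing the steel wire loop of its draw latch over and down so that it hooks on the keeper of the front shell, then throw the red lever back the other way and press it down until it snaps flat and the shell is drawn shut. Leave the mug, tape, glue stick and stapler where they are.

Things in the scene. Friction and masses are not known exactly. Their poses are not given: they have to be found in the camera images.
- case: Blue carry case with aluminium corners, 130 x 170 x 110 mm high, too heavy to shift. Origin: centre of its underside. x axis: from the front shell (robot's side) to the rear shell; y along the seam; z up. The draw latch is on the middle of its top (y = 0); all latch parts turn about axes along y. Lever pivot: x = +5, z = 124 mm (14 mm above the top). Nothing else stands on the top.
- case_lid (a joint): Angle of the front shell, hinged at its foot, rad: 0 = against the rear shell, 0.085 = ajar (10 mm gap at the top). A spring pushes it ajar (5 N at the keeper when ajar, 20 N when drawn in); with the latch properly closed it stands at about 0.02.
- latch_lever (a joint): Angle of the red lever, rad: 0 = closed, flat over the rear shell, pointing to the case's +x; 1.57 = upright; starts at 1.85 to 2.0, leaning over the front shell (limit 2.05). Stays where it is left while the loop is slack. With the loop hooked it takes about 5 N near its end to throw back, and snaps down by itself over the last 0.35 rad or so.
- lever_end (a point): Middle of the rounded free end of the red lever. The lever is 24 mm wide (y), 5 mm thick and reaches 55 mm from its pivot; when closed its upper face is 129 mm above the desk.
- loop_hinge (a point): The axis about which the wire loop turns, on the lever, 22 mm from the lever's pivot (it moves with the lever).
- loop_bar (a point): Middle of the cross bar at the free end of the U-shaped wire loop. Bar along the case's y, 40 mm long over all, 4.4 mm thick, 51 mm from loop_hinge; the side wires pass outside the lever. At the start the loop stands within 25 degrees of vertical; it stays put there, but drops by its weight once tipped well over. It can be pinched across its 40 mm width from above.
- keeper (a point): Where the middle of the bar lies when hooked: against the robot-side face of the steel keeper post on the front shell, under its lip, 8 mm above the shell's top. Post 24 mm wide (y), 6 thick, 15 high; lip overhangs 4 mm to the case's -x. With the lever where it starts, the loop swung down lands 4 to 9 mm outside this point. Axes as the case's (they tip with the shell).
- coffee_mug: Stoneware mug, 82 mm wide, 94 mm high, a bystander. Origin: under its middle, handle included.
- tape_roll: Roll of tape lying flat, 94 mm across, 48 mm high, a bystander. Origin: under its middle.
- glue_stick: Standing glue stick, 27 mm thick, 90 mm high, a bystander. Origin: under its middle.
- stapler: Black stapler, 146 x 36 x 46 mm, a bystander. Origin: under its middle.

How it is judged (in metres and radians):
On the way, in this order (a step that is already met when the one before it is completed fails the run):
1. the loop's bar lies behind the keeper post, below its lip, while the lever is still up (x of loop_bar in the frame of keeper between -0.014 and 0.003 m and z of loop_bar in the frame of keeper between -0.008 and 0.004 m and value of joint latch_lever above 1.2 rad), for 0.2 s.
2. the lever lies flat and the shell is drawn in (value of joint latch_lever below 0.15 rad and value of joint case_lid below 0.045 rad), for 0.2 s.
At the end, for the whole second after the job is handed in: The loop is hooked behind the keeper post (bar within 14 mm outside the post and below its lip), the lever is flat (under 0.15 rad) and the front shell is drawn in (under 0.045 rad) (all of step 2 and x of loop_bar in the frame of keeper between -0.014 and 0.003 m and z of loop_bar in the frame of keeper between -0.008 and 0.004 m); the robot touches nothing.
It fails at once if the mug is shifted by more than 30 mm or tipped (distance of coffee_mug from where it was at the start of the episode above 0.03 m or angle between coffee_mug's own z axis and vertical above 0.35 rad).
It fails at once if the tape is shifted by more than 30 mm or tipped (distance of tape_roll from where it was at the start of the episode above 0.03 m or angle between tape_roll's own z axis and vertical above 0.35 rad).
It fails at once if the glue stick is shifted by more than 30 mm or tipped (distance of glue_stick from where it was at the start of the episode above 0.03 m or angle between glue_stick's own z axis and vertical above 0.35 rad).
It fails at once if the stapler is shifted by more than 30 mm or tipped (distance of stapler from where it was at the start of the episode above 0.03 m or angle between stapler's own z axis and vertical above 0.35 rad).
It also fails if it takes over 42 s, if anything falls off the work surface, if the arm or the gripper's body presses on something with over 40 N, if the wrist force passes 120 N, or if a joint passes its speed limit or range.

## Working session

There is one attempt and no reset: what is moved stays moved. The work goes in short steps, Python scripts to look and compute and a shell command to move; the robot and the scene stay as the last step left them, time stands still between calls to the robot, and variables do not carry over. Pictures are saved under pics/ and viewed, on a budget of 10 in all, crops included, one or two more only if the job needs it, and the job is handed in when it is done.

```bash
mkdir -p pics
cat > h.py <<'E'
import numpy as np, cv2
from workcell import env
from scipy.spatial.transform import Rotation as R
def cam(n):
    d=env.read_camera(n); return d
def world(d):
    z=d["range_z"].astype(float);h,w=z.shape;K=d["camera_matrix"]
    u,v=np.meshgrid(np.arange(w),np.arange(h))
    P=np.stack([(u-K[0,2])/K[0,0]*z,(v-K[1,2])/K[1,1]*z,z],-1)
    T=np.array(d["world_from_camera"]); W=P@T[:3,:3].T+T[:3,3]; W[z==0]=np.nan
    return W
E
python3 - <<'E'
from h import *
s=env.get_state();print({k:np.round(v,3).tolist() for k,v in s.items()})
for n in("scene","top"):
    d=cam(n);np.savez(n+"0.npz",W=world(d),f=d["frame"]);cv2.imwrite(f"pics/{n}0.png",d["frame"])
    print(n,np.round(d["world_from_camera"],2).tolist(),d["camera_matrix"][0,0])
E
```

```text
{'time_s': 0.0, 'q': [1.04, 0.3, 1.522, -0.0, 1.321, -0.067], 'joint_vel': [-0.002, -0.001, 0.001, -0.001, -0.0, -0.001], 'joint_torque': [-0.002, -53.182, -35.273, 0.071, 0.024, -0.0], 'position': [245.933, 491.687, 215.904], 'tcp_rot': [0.23, 0.973, -0.001, -0.0], 'contact_force': [0.755, 0.16, -0.933], 'moment': [0.019, 0.004, 0.038], 'gripper_width': 93.992}
scene [[-0.89, -0.27, 0.36, 128.34], [-0.45, 0.53, -0.71, 946.8], [-0.0, -0.8, -0.6, 828.92], [0.0, 0.0, 0.0, 1.0]] 494.40604177688306
top [[0.01, -0.98, 0.18, 359.71], [-1.0, -0.01, 0.01, 108.2], [-0.0, -0.18, -0.98, 1138.48], [0.0, 0.0, 0.0, 1.0]] 478.6289591089383
```

View pics/scene0.png

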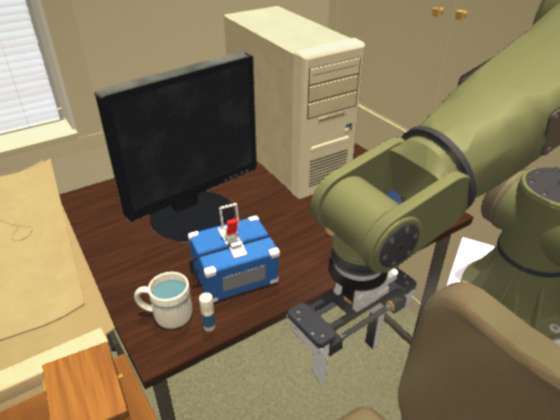

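View pics/top0.png

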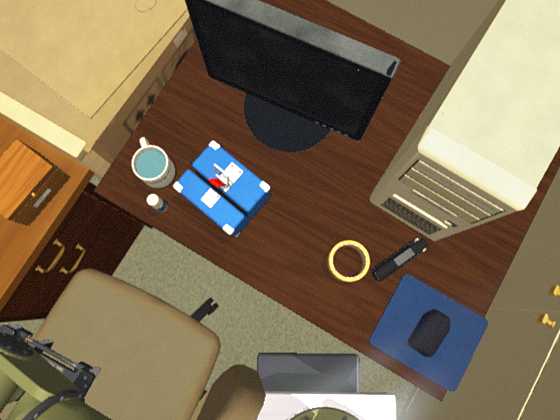

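The scene picture shows the case at about (235,255), with the red lever and loop upright at (230,220). In the top picture the case is at (222,187), the lever at (216,182) and the keeper plate at (210,198); the mug (153,165) and glue stick (155,203) stand beside it and the monitor behind.

Run:
```python
from h import *
for n in("scene","top"):
    D=np.load(n+"0.npz");W=D["W"];f=D["f"].astype(int);b,g,r=f[...,0],f[...,1],f[...,2]
    near=(W[...,2]>0)&(W[...,2]<230)
    blue=(b>120)&(r<70)&(b>g+40)&(W[...,2]>100)&(W[...,2]<122)
    P=W[blue];print(n,"bluetop",len(P),np.round(np.median(P,0),1))
    rect=cv2.minAreaRect(P[:,:2].astype(np.float32));print(np.round(cv2.boxPoints(rect),1).tolist(),rect)
    red=(r>150)&(g<70)&(b<80)&near
    Q=W[red];c=P.mean(0);Q=Q[np.linalg.norm(Q[:,:2]-c[:2],axis=1)<120];print("red",len(Q),np.round(Q.min(0)),np.round(Q.max(0)),np.round(Q[Q[:,2].argmax()]),np.round(Q[Q[:,2].argmin()]))
    hi=(W[...,2]>135)&(np.linalg.norm(W[...,:2]-c[:2],axis=-1)<90)
    H=W[hi];print("high",len(H));
    for p in H[H[:,2].argsort()][::-1][:40:2]:print(np.round(p).astype(int).tolist(),end=' ')
    print()
    # monitor/other near
    for (rad) in (130,160,200,250):
        m=(W[...,2]>60)&(np.linalg.norm(W[...,:2]-c[:2],axis=-1)<rad)&(np.linalg.norm(W[...,:2]-c[:2],axis=-1)>rad-40); 
        if m.sum(): A=W[m];print(rad,len(A),np.round(np.percentile(A,[1,50,99],axis=0)).tolist())
```

```text
scene bluetop 231 [582.7 277.4 103.8]
[[494.0, 263.0], [549.4000244140625, 179.60000610351562], [691.2999877929688, 274.0], [635.9000244140625, 357.3999938964844]] ((592.64990234375, 268.50177001953125), (170.458740234375, 100.12673950195312), 33.60926055908203)
red 107 [589. 232. 130.] [610. 257. 176.] [600. 255. 176.] [610. 243. 130.]
high 250
[606, 221, 200] [620, 239, 199] [617, 233, 198] [611, 225, 198] [618, 236, 198] [626, 239, 197] [607, 217, 197] [605, 216, 196] [603, 215, 196] [624, 238, 196] [615, 232, 196] [623, 240, 196] [610, 224, 195] [606, 218, 195] [612, 221, 195] [601, 219, 194] [618, 231, 194] [625, 245, 193] [606, 214, 193] [624, 242, 191] 
130 874 [[499.0, 142.0, 62.0], [597.0, 228.0, 101.0], [702.0, 393.0, 110.0]]
160 897 [[561.0, 139.0, 61.0], [642.0, 394.0, 74.0], [694.0, 423.0, 108.0]]
200 610 [[624.0, 394.0, 61.0], [667.0, 429.0, 76.0], [709.0, 446.0, 94.0]]
250 5091 [[793.0, 116.0, 98.0], [820.0, 169.0, 277.0], [841.0, 222.0, 418.0]]
top bluetop 1142 [614.  239.8 107.8]
[[495.0, 213.39999389648438], [600.7999877929688, 126.9000015258789], [708.0999755859375
[... 169 characters left out ...]
86. 225. 101.] [614. 261. 178.] [597. 241. 178.] [614. 261. 101.]
high 192
[610, 223, 202] [625, 235, 201] [619, 233, 200] [625, 240, 200] [617, 229, 199] [622, 232, 199] [624, 234, 198] [617, 231, 198] [607, 219, 198] [605, 211, 198] [605, 215, 198] [603, 211, 197] [628, 238, 197] [614, 221, 197] [620, 230, 197] [624, 238, 196] [608, 213, 196] [614, 223, 196] [610, 221, 196] [618, 228, 196] 
130 644 [[499.0, 130.0, 62.0], [563.0, 197.0, 105.0], [703.0, 364.0, 112.0]]
160 488 [[562.0, 360.0, 61.0], [640.0, 379.0, 76.0], [686.0, 396.0, 96.0]]
200 662 [[565.0, 381.0, 68.0], [661.0, 407.0, 75.0], [699.0, 433.0, 95.0]]
250 9858 [[764.0, 43.0, 101.0], [812.0, 143.0, 317.0], [859.0, 255.0, 422.0]]
```

```bash
python3 -m handwheel '[{"translation":[0,0,-30],"roll":0.11},{"translation":[0,0,-30],"roll":0.11},{"translation":[-40,2,0],"roll":0},{"translation":[-40,2,0],"roll":0},{"translation":[-40,2,0],"roll":0},{"translation":[-40,2,0],"roll":0},{"translation":[-40,2,0],"roll":0},{"translation":[-40,3,0],"roll":0}]' 1; python3 -m handwheel '[{"translation":[-40,2,0],"roll":0},{"translation":[-40,2,0],"roll":0},{"translation":[-40,2,0],"roll":0},{"translation":[-40,2,0],"roll":0},{"translation":[-40,3,0],"roll":0},{"translation":[0,0,0],"roll":0}]'
python3 - <<'E'
from h import *
s=env.get_state();M=R.from_quat(s["tcp_rot"]).as_matrix();print(s["time_s"],s["position"],M.round(3).tolist())
ex=np.array([.774,-.633]);ey=np.array([.633,.774]);d=np.array(s["position"][:2])-[605,233]
print("case xy of tcp",d@ex,d@ey)
E
```

```text
time_s: 0.9
position: [441.4, 349.1, 276.2]
tcp_rot: [0.335, 0.942, -0.0, -0.0]
contact_force: [0.3, 1.1, -0.7]
gripper_width: 33.6
time_s: 1.5
position: [604.8, 229.3, 274.9]
tcp_rot: [0.337, 0.941, -0.001, -0.001]
contact_force: [-0.4, 0.4, -0.3]
gripper_width: 0.4
1.5 [604.84569905 229.3051181  274.85956522] [[-0.773, 0.635, -0.002], [0.635, 0.773, -0.001], [0.001, -0.002, -1.0]]
case xy of tcp 2.219431309543788 -2.957511089487122
```

```bash
python3 -m handwheel '[{"translation":[-43,3,0],"roll":0},{"translation":[0,0,30],"roll":0},{"translation":[0,0,30],"roll":0},{"translation":[0,0,16],"roll":0},{"translation":[0,0,0],"roll":0}]'
python3 - <<'E'
from h import *
a=cam("wrist");b=cam("scene");c=cam("top")
W=world(c)
s=cv2.resize(b["frame"][170:320,150:330],None,fx=3,fy=3);w=cv2.resize(a["frame"],(400,300))
cv2.imwrite("pics/p1.png",np.hstack([s[:450],cv2.copyMakeBorder(w[:,100:300],0,150,0,0,0)]) )
cv2.imwrite("pics/p1.png",np.hstack([cv2.resize(s,(400,333)),cv2.copyMakeBorder(w,0,33,0,0,cv2.BORDER_CONSTANT)]))
E
```

```text
time_s: 2.0
position: [636.3, 207.8, 197.6]
tcp_rot: [0.335, 0.942, -0.001, -0.002]
contact_force: [-0.6, -0.3, 0.5]
gripper_width: 0.6
```

View pics/p1.png

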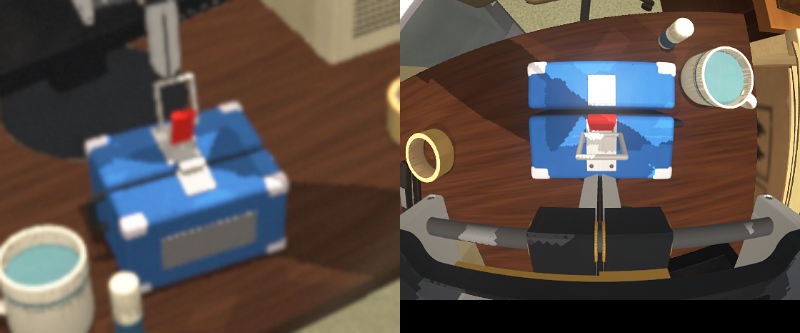

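The left part shows the fingers standing just behind the loop (165,75), and the wrist view shows them centred on the loop (600,145) and lever (601,122). Now I push the loop over towards the front.

```bash
python3 -m handwheel '[{"translation":[14,0,0],"roll":0},{"translation":[10,0,0],"roll":0},{"translation":[10,0,0],"roll":0},{"translation":[10,0,0],"roll":0},{"translation":[10,0,0],"roll":0},{"translation":[10,0,0],"roll":0},{"translation":[6,0,0],"roll":0},{"translation":[0,0,0],"roll":0}]'
python3 - <<'E'
from h import *
b=cam("scene")
cv2.imwrite("pics/p2.png",cv2.resize(b["frame"][170:320,150:330],None,fx=3,fy=3))
E
```

```text
time_s: 2.95
position: [582.7, 252.5, 200.6]
tcp_rot: [0.335, 0.942, 0.0, 0.0]
contact_force: [-0.1, -1.2, 0.1]
gripper_width: 0.2
```

View pics/p2.png

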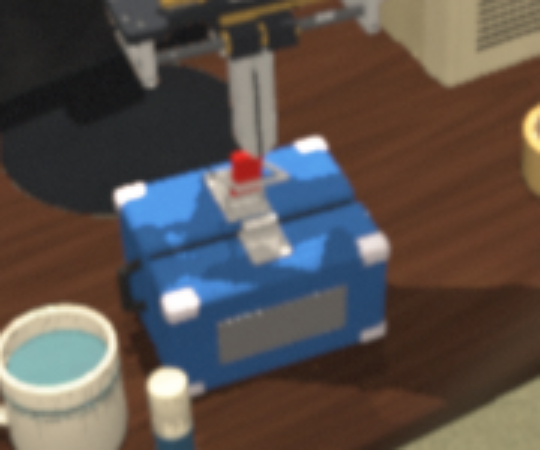

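The loop does not appear in front: something like a wire shows at (285,178), behind the lever. I'll raise and look from above.

```bash
python3 -m handwheel '[{"translation":[0,0,-40],"roll":0},{"translation":[-40,0,-40],"roll":0},{"translation":[-40,0,0],"roll":0},{"translation":[0,0,0],"roll":0}]'
python3 - <<'E'
from h import *
a=cam("wrist");b=cam("scene");t=cam("top")
s=cv2.resize(b["frame"][195:275,180:290],(400,291),interpolation=2)
w=cv2.resize(a["frame"][60:270,160:440],(400,300),interpolation=2)
print(a["world_from_camera"].round(2).tolist(),a["camera_matrix"].round(1).tolist())
cv2.imwrite("pics/p3.png",np.hstack([cv2.copyMakeBorder(s,0,9,0,0,cv2.BORDER_CONSTANT),w]))
ex=np.array([.774,-.633]);ey=np.array([.633,.774])
for d in(b,t):
    W=world(d);D=W[...,:2]-[605,233];x=D@ex;y=D@ey;m=(abs(x)<70)&(abs(y)<24)&(W[...,2]>115)&(W[...,2]<230)
    print([[round(i) for i in p] for p in np.c_[x[m],y[m],W[...,2][m]][::4]])
E
```

```text
time_s: 3.4
position: [644.4, 200.8, 275.8]
tcp_rot: [0.337, 0.941, -0.0, 0.001]
contact_force: [0.2, 0.7, -1.2]
gripper_width: 0.4
[[0.63, 0.75, 0.2, 586.48], [0.77, -0.61, -0.16, 248.56], [0.0, 0.26, -0.97, 444.75], [0.0, 0.0, 0.0, 1.0]] [[325.2, 0.0, 279.4], [0.0, 325.2, 214.9], [0.0, 0.0, 1.0]]
[[-13, -6, 175], [-14, -1, 174], [-10, 11, 173], [-16, 4, 174], [-17, -4, 173], [-18, 14, 176], [-17, 5, 173], [-17, -4, 170], [-16, 14, 172], [-18, 5, 171], [-14, -7, 164], [-21, 11, 172], [-13, -1, 162], [5, -16, 145], [-16, 11, 166], [-9, 1, 157], [-12, -8, 157], [-13, 13, 161], [-12, 4, 158], [-11, -6, 154], [4, 13, 146], [-8, 7, 153], [-8, -2, 150], [-2, -15, 141], [1, 16, 146], [-11, 11, 154], [-8, 1, 148], [-6, -9, 143], [0, 21, 146], [-8, 15, 150], [-9, 6, 148], [-9, -3, 145], [1, 21, 142], [-10, 13, 148], [-3, 2, 139], [-5, -7, 138], [-4, 20, 143], [-5, 9, 140], [-8, 1, 140], [-12, -14, 137], [1, 15, 134], [-5, 7, 137], [-3, -3, 132], [-12, -14, 135], [-2, 16, 134], [-5, 8, 134], [-4, -2, 130], [-14, -13, 134], [3, 14, 127], [-2, 7, 129], [0, -3, 124], [-14, -15, 130], [0, 15, 127], [1, 6, 123], [-1, -3, 122], [-2, -12, 120], [-12, 19, 134], [-3, 7, 123], [-2, -11, 117], [-13, 20, 133], [-22, -14, 128], [-21, -15, 124], [-24, -13, 124], [-25, -17, 121], [-26, -8, 121], [-23, 21, 126], [-26, -3, 121], [-31, -13, 121], [-28, 11, 124], [-31, 3, 124], [-32, -6, 121], [-24, 22, 122], [-33, 11, 125], [-34, 2, 123], [-33, -8, 118], [-28, 23, 123], [-36, 14, 126], [-33, 4, 120], [-32, -5, 116], [-27, 14, 116], [-34, 7, 119], [-32, 20, 119], [-32, 23, 117], [-35, 21, 116], [-41, 7, 115]]
[]
```

View pics/p3.png

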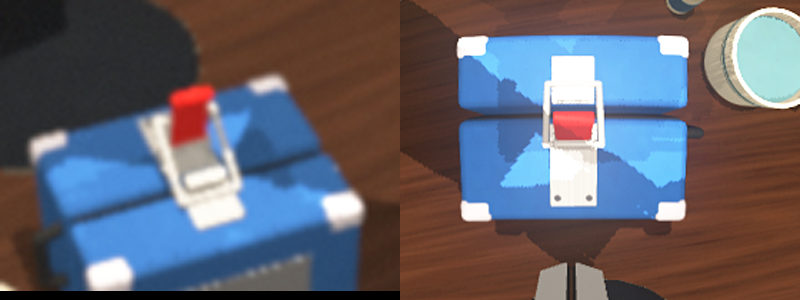

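The left part shows the loop swung over to the front, with its bar (205,208) down before the keeper (205,180). The depth puts the bar at about x −43, z 112, which is below the lip. Next I move the fingers to the front of the lever.

```bash
python3 -m handwheel '[{"translation":[40,0,0],"roll":0},{"translation":[40,0,0],"roll":0},{"translation":[15,1,0],"roll":0},{"translation":[0,0,40],"roll":0},{"translation":[0,0,40],"roll":0},{"translation":[0,0,22],"roll":0},{"translation":[0,0,0],"roll":0}]'
python3 -m handwheel '[{"translation":[-10,0,-1],"roll":0},{"translation":[-9,0,-2],"roll":0},{"translation":[-9,0,-3],"roll":0},{"translation":[-8,0,-2],"roll":0},{"translation":[-6,0,0],"roll":0},{"translation":[-6,0,0],"roll":0},{"translation":[0,0,0],"roll":0}]'
python3 - <<'E'
from h import *
b=cam("scene");a=cam("wrist")
s=cv2.resize(b["frame"][165:285,170:310],(400,343),interpolation=2)
w=cv2.resize(a["frame"][60:270,160:440],(400,300),interpolation=2)
cv2.imwrite("pics/p4.png",np.hstack([s,cv2.copyMakeBorder(w,0,43,0,0,cv2.BORDER_CONSTANT)]))
p=env.get_state()["position"];d=np.array(p[:2])-[605,233];print(d@[.774,-.633],d@[.633,.774],p[2])
E
```

```text
time_s: 4.25
position: [567.2, 264.9, 170.6]
tcp_rot: [0.335, 0.942, -0.002, -0.002]
contact_force: [0.2, 0.0, 0.4]
gripper_width: 0.8
time_s: 4.95
position: [606.3, 234.3, 181.8]
tcp_rot: [0.336, 0.942, 0.0, 0.0]
contact_force: [-2.0, 0.8, 0.9]
gripper_width: 0.7
-0.5238199773262416 1.8605270238743448 181.63711468568124
```

View pics/p4.png

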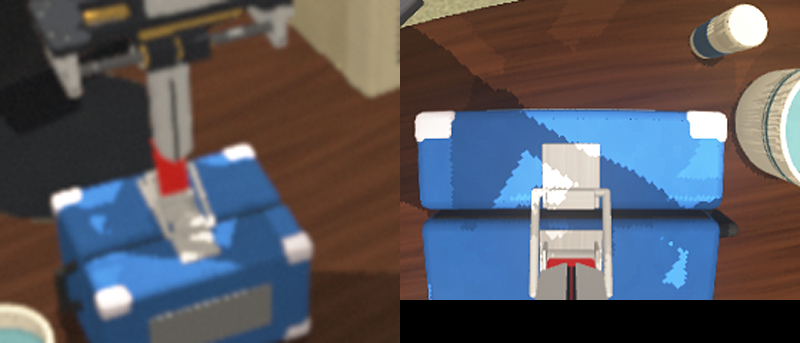

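The lever is now past upright. In the wrist view the bar (572,192) looks close to the seam, so I'll check with depth whether it is under the lip or over it.

Run:
```python
from h import *
ex=np.array([.774,-.633]);ey=np.array([.633,.774])
b=cam("scene");W=world(b);D=W[...,:2]-[605,233];x=D@ex;y=D@ey;z=W[...,2]
m=(x>-60)&(x<15)&(abs(y-2)<28)&(z>112)&(z<150)
v,u=np.where(m)
for vv in sorted(set(v)): print(vv,[f"{uu}:{x[vv,uu]:.0f},{y[vv,uu]:.0f},{z[vv,uu]:.0f}" for uu in u[v==vv]])
c=b["frame"][215:265,205:260];cv2.imwrite("pics/p5.png",cv2.resize(c,None,fx=12,fy=12,interpolation=cv2.INTER_CUBIC))
```

```text
222 ['236:10,-13,147', '237:13,-16,145']
223 ['234:7,-7,149', '235:9,-10,146', '236:11,-13,144', '237:11,-15,143']
224 ['229:7,5,150', '231:8,-0,148', '232:8,-3,146', '233:4,-4,149', '234:8,-7,145', '235:6,-9,146', '236:12,-13,140', '237:10,-15,141', '238:11,-18,140']
225 ['227:8,9,147', '228:8,7,147', '229:4,5,149', '230:7,3,146', '231:5,1,147', '232:7,-2,145', '233:3,-3,147', '234:3,-6,146', '235:8,-9,142', '237:10,-15,139', '238:7,-16,140']
226 ['221:15,21,144', '222:14,19,143', '223:14,17,143', '224:13,15,143', '225:7,14,147', '226:5,12,148', '227:4,10,148', '228:5,8,146', '229:3,6,147', '230:4,3,146', '231:4,1,145', '232:2,-1,146', '233:4,-3,144', '234:3,-5,144', '235:2,-7,143', '237:6,-13,139', '238:3,-15,141']
227 ['222:14,19,141', '223:13,17,141', '224:10,16,143', '225:4,15,147', '226:6,12,144', '227:6,10,144', '228:3,9,145', '229:4,6,144', '230:3,4,144', '231:3,2,144', '232:3,-1,142', '233:3,-3,142', '234:1,-5,142', '235:4,-8,140', '238:5,-15,137', '239:3,-17,137']
228 ['221:10,23,142', '222:10,20,141', '224:9,16,140', '225:8,14,141', '226:4,13,143', '227:5,10,142', '228:4,8
[... 4017 characters left out ...]
35:-34,7,121', '236:-33,4,120', '237:-30,1,116', '238:-30,-1,116', '239:-31,-3,116', '240:-33,-5,117', '241:-32,-8,115']
246 ['227:-26,23,118', '228:-30,21,120', '229:-31,20,120', '230:-22,15,112', '231:-31,15,119', '232:-34,14,121', '233:-28,10,115', '234:-34,9,120', '235:-32,6,117', '236:-33,4,117', '237:-32,2,115', '238:-32,-0,115', '241:-33,-7,113']
247 ['228:-32,22,120', '229:-31,20,118', '230:-31,18,117', '231:-33,16,118', '232:-31,13,115', '233:-33,11,116', '234:-31,8,114']
248 ['228:-32,23,117', '229:-30,20,115', '230:-31,18,114', '232:-30,13,112', '243:-43,-8,115']
249 ['236:-37,6,112', '238:-39,2,113']
250 ['231:-37,18,113', '234:-38,11,112', '237:-42,6,113']
255 ['234:-54,17,112']
```

View pics/p5.png

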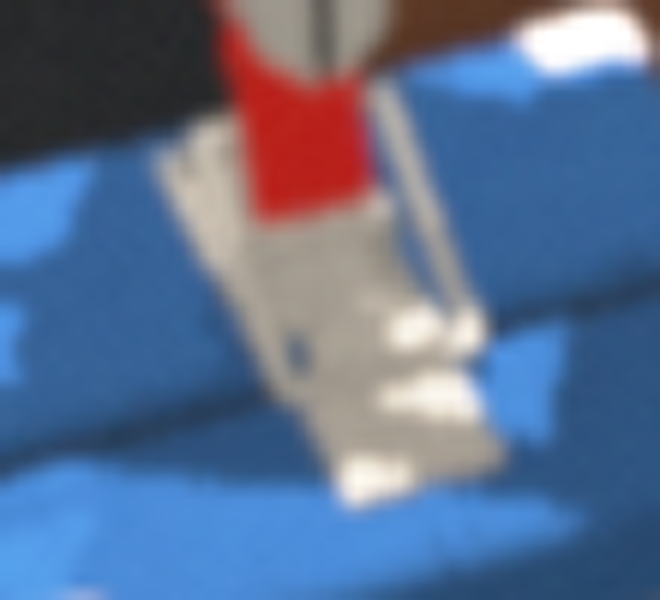

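The bar lies under the lip: lip front edge at x −34, bar at about x −32, z 115, so it is hooked. In the picture the wires run down beside the keeper at (290,390) and (465,330). I continue the throw.

```bash
python3 -m handwheel '[{"translation":[-5,0,1],"roll":0},{"translation":[-7,0,1],"roll":0},{"translation":[-6,0,3],"roll":0},{"translation":[-6,0,4],"roll":0},{"translation":[-5,0,4],"roll":0},{"translation":[-5,0,6],"roll":0},{"translation":[-4,0,6],"roll":0},{"translation":[0,0,0],"roll":0}]'
python3 -m handwheel '[{"translation":[-3,0,7],"roll":0},{"translation":[-2,0,7],"roll":0},{"translation":[0,0,3],"roll":0},{"translation":[0,0,0],"roll":0}]'
python3 - <<'E'
from h import *
b=cam("scene")
cv2.imwrite("pics/p6.png",cv2.resize(b["frame"][180:280,180:300],(600,500),interpolation=2))
p=env.get_state()["position"];d=np.array(p[:2])-[605,233];print(d@[.774,-.633],d@[.633,.774],p[2])
E
```

```text
time_s: 5.9
position: [635.4, 210.0, 155.4]
tcp_rot: [0.336, 0.942, -0.001, -0.001]
contact_force: [-0.1, 0.2, -1.1]
gripper_width: 0.7
time_s: 6.3
position: [639.3, 207.4, 140.2]
tcp_rot: [0.335, 0.942, -0.0, 0.0]
contact_force: [-0.1, -2.4, 2.9]
gripper_width: 0.6
42.76746964748672 1.8877275078176474 140.16290969892606
```

View pics/p6.png

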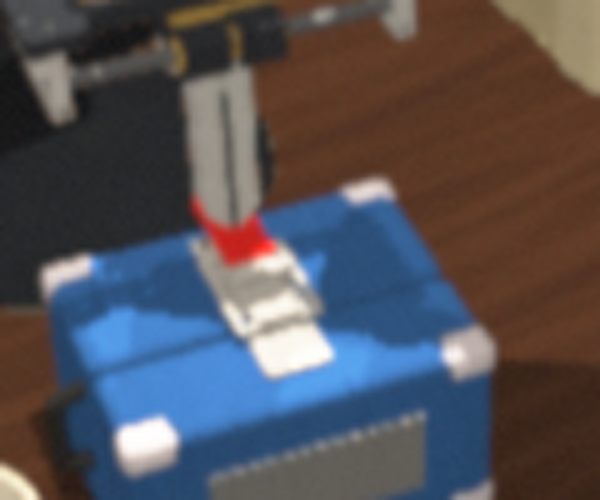

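The lever looks flat at (235,240), the loop runs to the keeper (280,320) and the seam has narrowed. I press slightly more, lift clear and check.

```bash
python3 -m handwheel '[{"translation":[0,0,2],"roll":0},{"translation":[0,0,2],"roll":0},{"translation":[0,0,0],"roll":0}]'
python3 -m handwheel '[{"translation":[0,0,-20],"roll":0},{"translation":[0,0,-40],"roll":0},{"translation":[0,0,-40],"roll":0},{"translation":[-40,0,-20],"roll":0},{"translation":[-10,0,0],"roll":0},{"translation":[0,0,0],"roll":0}]'
python3 - <<'E'
from h import *
a=cam("wrist");b=cam("scene");t=cam("top")
cv2.imwrite("pics/p7.png",np.hstack([cv2.resize(b["frame"][195:275,190:290],(400,320),interpolation=2),cv2.resize(a["frame"][60:270,160:440],(400,320),interpolation=2)]))
ex=np.array([.774,-.633]);ey=np.array([.633,.774])
for d in(b,t):
    W=world(d);f=d["frame"].astype(int);D=W[...,:2]-[605,233];x=D@ex;y=D@ey;z=W[...,2]
    red=(f[...,2]>130)&(f[...,1]<80)&(f[...,0]<80)&(abs(x)<90)&(abs(y)<40)&(z<220);print("red",red.sum(),[np.round([np.percentile(q[red],p) for p in(3,50,97)]).tolist() for q in(x,y,z)])
    k=(abs(y-3)<26)&(x<-15)&(x>-50)&(z>112);print(np.round(np.c_[x[k],y[k],z[k]]).astype(int).tolist()[::3])
E
```

```text
time_s: 6.65
position: [639.6, 207.5, 139.3]
tcp_rot: [0.335, 0.942, 0.001, 0.001]
contact_force: [-11.3, -4.6, 26.0]
gripper_width: 0.1
time_s: 7.25
position: [678.5, 175.0, 254.6]
tcp_rot: [0.336, 0.942, -0.0, -0.0]
contact_force: [-0.6, 0.0, -0.0]
gripper_width: 0.3
red 126 [[14.0, 39.0, 56.0], [-7.0, 3.0, 14.0], [125.0, 127.0, 130.0]]
[[-16, -16, 120], [-21, 2, 125], [-21, -5, 122], [-21, -14, 119], [-24, 8, 126], [-23, 1, 123], [-26, -6, 122], [-23, -16, 116], [-22, 12, 123], [-26, 6, 123], [-25, -1, 120], [-28, -7, 121], [-29, -14, 119], [-16, 19, 118], [-29, 12, 125], [-30, 5, 124], [-30, -2, 121], [-28, -9, 117], [-22, 21, 120], [-27, 11, 121], [-29, 5, 120], [-29, -2, 117], [-23, 22, 118], [-26, 16, 118], [-29, 10, 119], [-29, -4, 114], [-27, 21, 118], [-29, 14, 117], [-33, -9, 112], [-30, 6, 112], [-29, 15, 112], [-37, -1, 113], [-44, -8, 113], [-50, -8, 115], [-45, 11, 115], [-44, 18, 114], [-49, 13, 112]]Traceback (most recent call last):
  File "<stdin>", line 7, in <module>
    return _quantile_unchecked(
        a, q, axis, out, overwrite_input, method, keepdims, weights)
    return _ureduce(a,
                    func=_quantile_ureduce_func,
    ...<5 lines>...
                    overwrite_input=overwrite_input,
                    method=method)
    r = func(a, **kwargs)
    result = _quantile(arr,
                       quantiles=q,
    ...<2 lines>...
                       out=out,
                       weights=wgt)
    slices_having_nans = np.isnan(arr[-1, ...])
                                  ~~~^^^^^^^^^
IndexError: index -1 is out of bounds for axis 0 with size 0
```

View pics/p7.png

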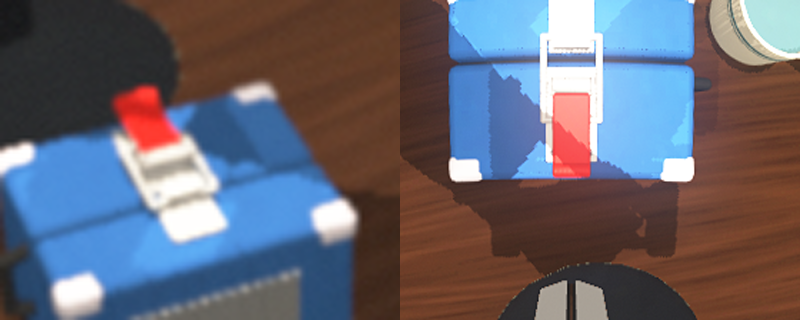

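The lever lies flat at (573,135): its depth is z 125–130 along its whole length. The bar is hooked at the keeper (570,50), the seam is narrow, and the arm is clear.

```bash
python3 -c "
from workcell import env
print(env.get_state()['contact_force'],env.get_state()['time_s']);print(env.finish_job())"
```

```text
[-0.01023166 -0.1452613   0.28123251] 7.4
the job is handed in; nothing more can be done
None
```

The latch is closed, and I handed the job in at 7.4 s. With the fingers closed, I pushed the wire loop over from behind until it dropped in front of the keeper. I then threw the red lever back along its arc and pressed it flat; the highest force I read was about 28 N.

**Last checks:**
- **Lever:** flat, with its surface at z 125–130 mm along its whole length.
- **Loop bar:** before the throw, depth put it under the keeper's lip, at about x −32, z 115. After the throw, the depth points and the picture still show it at the post below the lip.
- **Front shell:** the keeper moved in by roughly 4 mm and the seam is visibly narrowed. I judged the shell angle only from this and did not measure it.
- **Arm:** clear of everything, with contact force about 0.3 N.
- **Bystanders:** the moves stayed clear of the mug, tape, glue stick and stapler, but I did not re-measure where they stand.

My last depth check with the top camera failed: it found no red pixels, probably because the arm was in the way. The final depth figures therefore come from the scene camera alone.

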